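# Clamp the battery pack in its charging dock

## Robot

A 6-joint arm with a two-finger parallel gripper is mounted at the origin on the work surface. World frame = base frame: x ahead of the robot, y to its left, z up, the work surface at z = 0. Lengths are in m, angles in degrees, forces in N, time in s.
With the tool pointing down it reaches from about 0.25 to 0.725 m from the base axis. Payload 9.7 kg.
Tool frame: the origin (TCP) lies midway between the tips of the shut fingers; the grasp point (between the pads) lies 19 mm behind it (grip_point_offset is the distance from the TCP to the grasp point, in m); y points along the fingers, z is the direction in which the jaws open and shut, and the axes are right-handed (so a half turn about y gives the same grasp; the last joint's range is limited). The gripper opens to 85 mm and grips with 20 to 120 N. Pads are 22 mm wide; open, the fingers measure 114 mm over their backs; the gripper's body (76 mm by 85 mm) begins 54 mm behind the grasp point. The pads swing forward as they close: fully open they stand 13 mm farther back than shut.
Start: joints at [-67.666, 4.979, 10.078, 95.1, 0, 90], TCP at [0.209, -0.509, 0.231] pointing down, gripper open.
Joint ranges: [-179.16, 179.16], [-48.56, 103.87], [-65.8, 70.77], [-126.05, 130.52], [-82.76, 87.17], [-180, 180]. Speed limits (degrees/s): [127.2, 127.2, 147.25, 180, 180, 180].

## Interface

Orientations are given as [roll, pitch, yaw] about the fixed x, y, z axes, in that order (R = Rz(yaw) Ry(pitch) Rx(roll)).
In Python, from workcell import get_obs, camera, job_done, grip_point_offset gives the robot as it stands.
- The arm moves only by the tool move_arm, never from a script. Its argument "deltas" is a list that holds one entry, the list of rows, each a list of 4 numbers: the shift along the tool's x, y, z in m, then the turn about the tool's y in degrees. A call has 1 to 5 rows; each row is the pose to reach, as a shift and turn from the pose commanded when the call began, along the tool's axes at that moment; what a row does not reach only later rows make up. A row lasts 1/10 s, in which the tool goes at most 50 mm and 8.59 degrees, less where a joint would pass 70% of its speed; a pose out of reach is approached as far as the arm can. A call with a gripper value outside its range is refused whole. "claw" is the finger opening in m, from 0 to 0.0854, set as the call begins (left out, the last holds). The fingers move at their own pace and stop on an object; "newtons" is the grip in N (left out, the last holds). Time passes only in rows, so rows that repeat a pose let the fingers close. It gives the time, the measured TCP pose, the force and the opening at its end, in the units of the state.
- get_obs(): the state, without advancing time (a new reading comes with each control period).
- camera(name): name is "scene" or "top" or "wrist"; returns a dict with "color" (420x560x3 uint8, blue, green, red), "range_z" (420x560 float32, m along the optical axis (not along the pixel's ray), 0 where there is no reading), "fx", "fy", "cx", "cy" (pixels), "T" (4x4, takes a point from camera to world coordinates). Camera axes: x right, y down, z forward; pixel columns grow to the right and rows downward; lengths in m; the calibration is good to about 2 mm. A picture is of the moment at which its call begins.
- job_done(): hands the job in, once; it reports no verdict.
The state is a dict: "time": time; "q": joint angles; "qd": joint speeds; "joint_efforts": joint torques, N m; "ee_pos": TCP position; "tcp_rot": TCP orientation; "wrist_force": force on the tool from outside, world axes, zero at the start; "torque": the same for the moment, N m; "opening": finger opening in m.
Only numpy, scipy, OpenCV 4.12 (cv2) and the standard library are available. Lean on these libraries where they do the work, as an engineer would, in place of code of your own. Each camera call takes 0.05 s, during which the arm holds its last target. There are 200 camera calls.

## Task

Two identical charging docks stand on the pit table and one of them has a battery pack lying in its bay. Slide that dock's clamp by its upright grip all the way to its end stop, so that the pack is locked in for charging. Leave the clamp of the empty dock where it is, and let go when done.

Things in the scene. Friction and masses are not known exactly. Their poses are not given: they have to be found in the camera images.
- pack_dock: The dock that holds the pack: fixed aluminium base 280 x 84 x 12 mm, its length within 20 deg of straight ahead. Origin: centre of its underside, on the table. +x runs along its length from the clamp end (near the robot) to the pack's bay (far) and is the way the clamp slides shut; +z up. Bay walls are 8 mm thick, tops 26 mm above the table; guide rails 37 mm either side of the middle line, tops 20 mm.
- pack_grip (a point): Top centre of the clamp's upright grey grip: 16 mm along the slide, 34 across; top 62 mm above the table, free down to the 66 mm wide black plate at 21 mm. Axes as the dock's. Slides only along the dock's x, drag about 3 N, stays where left. In the dock's frame x is -85 to -65 mm at the start (open), -10 mm at the end stop (55 to 75 mm to go).
- empty_grip (a point): Centre of the top of the same kind of grip on the empty dock's clamp, which is also open; that dock is otherwise identical. To be left alone.
- pack: Battery pack: dark hard case with a blank white band, 96 x 46 x 25 mm, 0.14 to 0.28 kg, loose in the bay of pack_dock. Origin: centre of its underside; its x lies along the dock's x. Top 37 mm above the table. It needs no handling: at the end stop the clamp's nose is about 2 to 5 mm short of it.
There are look-alikes about, which are no part of the job. Of the things like the pack, leave any that is yellow; of the rest the larger one is meant.

How it is judged (in metres and radians):
At the end, for the whole second after the job is handed in: The clamp of the dock that holds the pack stands within 10 mm of its end stop; the pack lies at rest in the bay (within about 12 mm of where it was, not lifted by 8 mm or more); the empty dock's clamp is within 10 mm of where it was (x of pack_grip in the frame of pack_dock above -0.02 m and distance of empty_grip from where it was at the start of the episode below 0.01 m and x of pack in the frame of pack_dock between 0.065 and 0.09 m and y of pack in the frame of pack_dock between -0.012 and 0.012 m and z of pack in the frame of pack_dock below 0.02 m and linear speed of pack below 0.02 m/s); the robot touches nothing.
It fails at once if the empty dock's clamp is slid by more than 10 mm (distance of empty_grip from where it was at the start of the episode above 0.01 m).
It also fails if it takes over 30 s, if anything falls off the work surface, if the arm or the gripper's body presses on something with over 40 N, if the wrist force passes 120 N, or if a joint passes its speed limit or range.

## Working session

There is one attempt and no reset: what is moved stays moved. The work goes in short steps, Python scripts to look and compute and a tool call to move; the robot and the scene stay as the last step left them, time stands still between calls to the robot, and variables do not carry over. Pictures are saved under pics/ and viewed, about 8 in all and at most 12, crops included, and the job is handed in when it is done.

Besides the shell and the picture viewer there is one more tool, called after "Emit:" as name(argument=value, ...) on one line, values as JSON. move_arm: Moves the arm, as the interface text tells. Its arguments: {"type":"object","properties":{"deltas":{"type":"array"},"claw":{"type":"number"},"newtons":{"type":"number"}},"required":["deltas"]}

```bash
mkdir -p pics; python3 - <<'E'
from workcell import *
import cv2,numpy as np
o=get_obs();print(o['time'],o['ee_pos'],o['tcp_rot'],o['opening'],grip_point_offset)
for n in ("top","scene"):
    c=camera(n);cv2.imwrite(f"pics/{n}1.png",c["color"]);np.savez(f"{n}1.npz",**c)
    print(n,c['T'][:3].round(3).tolist())
E
```

```text
0.0 [ 0.20890356 -0.50851734  0.23057287] [-9.00780057e+01 -1.03690514e-03 -1.57667835e+02] 0.08506635010600537 0.0187
top [[-0.026, -0.998, 0.048, 0.505], [-0.999, 0.025, -0.021, 0.024], [0.019, -0.049, -0.999, 1.048]]
scene [[-0.277, 0.827, -0.49, 1.107], [0.961, 0.236, -0.146, 0.178], [-0.006, -0.511, -0.86, 1.0]]
```

View pics/top1.png

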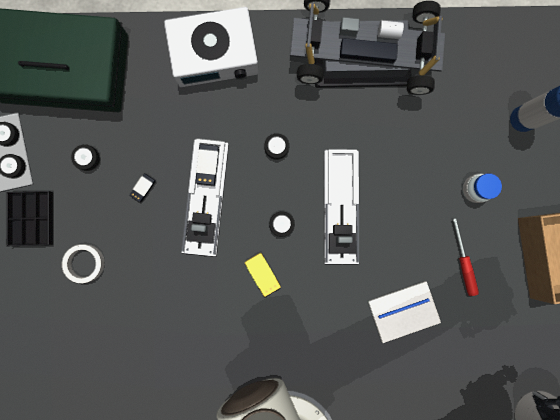

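View pics/scene1.png

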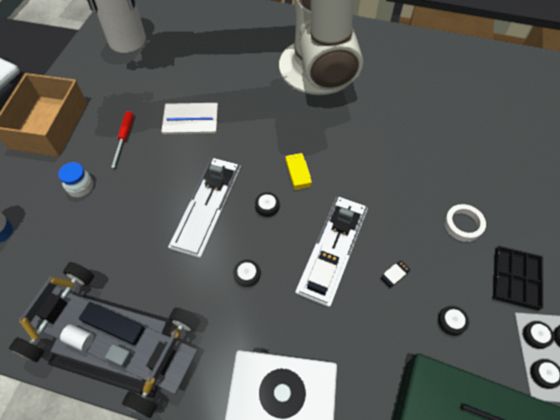

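The top view shows the pack dock at left (cols 182-228, rows 139-255), with its grip near (200,229). The empty dock is at cols 325-358. Next I'll measure both from depth.

```bash
cat > h.py <<'E'
import numpy as np,cv2
def cloud(c):
    v,u=np.indices(c['range_z'].shape);z=c['range_z']
    p=np.stack([(u-c['cx'])/c['fx']*z,(v-c['cy'])/c['fy']*z,z],-1)
    return p@c['T'][:3,:3].T+c['T'][:3,3]
E
python3 - <<'E'
from h import *
for n in('top','scene'):
    c=np.load(n+'1.npz');P=cloud(c);ok=c['range_z']>0
    print(n,'table z',np.median(P[ok&(P[...,0]>.3)&(P[...,0]<.6)&(abs(P[...,1])<.3)][:,2]))
    for nm,y0,y1 in(('L',.08,.25),('R',-.26,-.08)):
        b=ok&(P[...,1]>y0)&(P[...,1]<y1)&(P[...,0]>.27)&(P[...,0]<.72)
        m=(b&(P[...,2]>.007)&(P[...,2]<.075)).astype(np.uint8)
        k,l,s,_=cv2.connectedComponentsWithStats(m);i=1+s[1:,4].argmax();Q=P[l==i]
        (cx,cy),wh,_=r=cv2.minAreaRect(Q[:,:2].astype(np.float32));B=cv2.boxPoints(r)
        e=max((B[1]-B[0],B[2]-B[1]),key=np.linalg.norm);e=e/np.linalg.norm(e);e*=np.sign(e[0])
        G=Q[(Q[:,2]>.052)];g=(np.percentile(G[:,:2],2,0)+np.percentile(G[:,:2],98,0))/2
        d=(G[:,:2]-[cx,cy])@np.c_[e,[-e[1],e[0]]]
        D=(Q[:,:2]-[cx,cy])@np.c_[e,[-e[1],e[0]]]
        bay=Q[(abs(D[:,0]-.077)<.03)&(abs(D[:,1])<.015)]
        print(nm,'ctr',cx,cy,wh,'yaw',np.degrees(np.arctan2(e[1],e[0])),'grip',g,len(G),'topz',np.median(G[:,2]),'dock frame',np.percentile(d,[2,98],axis=0).round(4).tolist(),'bay z',np.median(bay[:,2]))
E
```

```text
top table z 0.0006379498132160766
L ctr 0.5920359492301941 0.17578542232513428 (0.08422892540693283, 0.267636775970459) yaw -6.9886727 grip [0.52403378 0.18526828] 100 topz 0.06117193534075632 dock frame [[-0.0765, -0.0153], [-0.0613, 0.017]] bay z 0.03751214673572789
R ctr 0.5681792497634888 -0.15743419528007507 (0.08265765756368637, 0.27802520990371704) yaw -1.9230443 grip [ 0.48734447 -0.15426284] 111 topz 0.06046146607674674 dock frame [[-0.0891, -0.0158], [-0.0727, 0.0166]] bay z 0.011703452173283502
scene table z 0.0029613306430834596
L ctr 0.5910184383392334 0.18023720383644104 (0.08837626129388809, 0.26832595467567444) yaw -8.058795 grip [0.52556456 0.18911287] 110 topz 0.062227469921572576 dock frame [[-0.0734, -0.016], [-0.0586, 0.0158]] bay z 0.039054359059520816
R ctr 0.5667165517807007 -0.15407752990722656 (0.08898253738880157, 0.28569841384887695) yaw -2.2235792 grip [ 0.48891567 -0.14968797] 97 topz 0.06211587125494966 dock frame [[-0.0865, -0.0146], [-0.0693, 0.0173]] bay z 0.013906171077379348
```

```bash
cat >> h.py <<'E'
from scipy.spatial.transform import Rotation as Ro
def delta(tgt,yaw):
    from workcell import get_obs
    o=get_obs();R=Ro.from_euler('xyz',o['tcp_rot'],degrees=True)
    rel=R.inv()*Ro.from_euler('xyz',[-90,0,yaw],degrees=True)
    print('t',o['time'],'pos',np.round(o['ee_pos'],4),'rot',np.round(o['tcp_rot'],2),'q',np.round(o['q'],1),'F',np.round(o['wrist_force'],1))
    print('shift',R.inv().apply(np.array(tgt)-o['ee_pos']).round(4),'turn',rel.as_rotvec(degrees=True).round(2))
def dock(c,y0,y1,x1=.76):
    P=cloud(c);b=(c['range_z']>0)&(P[...,1]>y0)&(P[...,1]<y1)&(P[...,0]>.3)&(P[...,0]<x1)
    k,l,s,_=cv2.connectedComponentsWithStats((b&(P[...,2]>.008)&(P[...,2]<.075)).astype(np.uint8))
    Q=P[l==1+s[1:,4].argmax()]
    r=cv2.minAreaRect(Q[:,:2].astype(np.float32));B=cv2.boxPoints(r);C=np.array(r[0])
    e=max((B[1]-B[0],B[2]-B[1]),key=np.linalg.norm);e=e/np.linalg.norm(e);e*=np.sign(e[0])
    M=np.c_[e,[-e[1],e[0]]];G=Q[Q[:,2]>.052];d=(G[:,:2]-C)@M
    g=np.percentile(d,[2,98],axis=0).mean(0)
    print('ctr',C.round(4),np.round(r[1],3),'yaw',np.degrees(np.arctan2(e[1],e[0])).round(2),'grip in dock',g.round(4),'world',(C+M@g).round(4))
E
python3 - <<'E'
from h import *
for n in('top','scene'):
    c=np.load(n+'1.npz');dock(c,.08,.25)
delta([.5245,.187,.16],-7.5)
E
```

```text
ctr [0.5977 0.1751] [0.084 0.279] yaw -7.03 grip in dock [-0.0746  0.0007] world [0.5237 0.185 ]
ctr [0.5988 0.1799] [0.084 0.283] yaw -7.36 grip in dock [-0.0737  0.0001] world [0.5256 0.1894]
t 0.1 pos [ 0.2089 -0.5085  0.2306] rot [ -90.07    0.   -157.67] q [-67.7   5.   10.   95.1   0.   90. ] F [-0.4 -0.4  0. ]
shift [-0.5562  0.0713 -0.5233] turn [ 2.0000e-02 -1.5017e+02 -9.0000e-02]
```

Emit:
move_arm(deltas=[[[-0.033,0,-0.031,-8.5],[-0.066,0,-0.062,-17],[-0.099,0,-0.093,-25.5],[-0.132,0,-0.124,-34],[-0.165,0,-0.155,-42.5]]], claw=0.085, newtons=40)

```text
time: 0.6
ee_pos: [0.3029, -0.301, 0.231]
tcp_rot: [-90.0, 0.0, -114.8]
wrist_force: [1.5, -0.4, 1.4]
opening: 0.0852
```

```bash
python3 -c "
from h import *
delta([.5245,.187,.16],-7.2)"
```

```text
t 0.6 pos [ 0.3029 -0.301   0.231 ] rot [-9.0010e+01  1.0000e-02 -1.1485e+02] q [-44.8 -11.7  -5.8  95.9   0.   70. ] F [ 1.5 -0.4  1.4]
shift [-0.5359  0.0711 -0.004 ] turn [-0.0000e+00 -1.0765e+02 -2.0000e-02]
```

Emit:
move_arm(deltas=[[[-0.042,0,0,-8.5],[-0.084,0,0,-17],[-0.126,0,-0.001,-25.5],[-0.168,0,-0.001,-34],[-0.21,0,-0.002,-42.5]]])

```text
time: 1.1
ee_pos: [0.3905, -0.1101, 0.2312]
tcp_rot: [-90.0, -0.0, -72.3]
wrist_force: [-0.0, -0.2, -0.0]
opening: 0.0847
```

```bash
python3 -c "
from h import *
delta([.5245,.187,.16],-7.2)"
```

```text
t 1.1 pos [ 0.3905 -0.1101  0.2312] rot [-9.000e+01 -1.000e-02 -7.232e+01] q [-15.7 -14.6  -8.2  96.4  -0.   56.6] F [-0.  -0.2 -0. ]
shift [-0.2424  0.0712  0.2179] turn [ 0.000e+00 -6.512e+01  1.000e-02]
```

Emit:
move_arm(deltas=[[[-0.03,0.0,0.027,-8.5],[-0.06,0,0.054,-17],[-0.09,0,0.081,-25.5],[-0.12,0,0.108,-34],[-0.15,0,0.135,-42.5]]])

```text
time: 1.6
ee_pos: [0.4747, 0.0734, 0.231]
tcp_rot: [-90.0, 0.0, -29.8]
wrist_force: [0.4, -1.0, 0.6]
opening: 0.085
```

```bash
python3 -c "
from h import *
delta([.5245,.187,.16],-7.2)"
```

```text
t 1.6 pos [0.4747 0.0734 0.231 ] rot [-9.001e+01  1.000e-02 -2.980e+01] q [ 8.8 -4.5  0.5 95.1 -0.  38.6] F [ 0.4 -1.   0.6]
shift [-0.0132  0.071   0.1233] turn [ 1.00e-02 -2.26e+01 -1.00e-02]
```

Emit:
move_arm(deltas=[[[-0.004,0.015,0.033,-7],[-0.008,0.03,0.066,-14],[-0.012,0.05,0.1,-20],[-0.013,0.071,0.123,-22.6],[-0.013,0.071,0.123,-22.6]]])

```text
time: 2.1
ee_pos: [0.5243, 0.1863, 0.1562]
tcp_rot: [-90.1, 0.3, -7.4]
wrist_force: [0.5, -0.8, -0.4]
opening: 0.0848
```

```bash
python3 - <<'E'
from h import *
from workcell import camera
c=camera("wrist");cv2.imwrite("pics/w1.png",c["color"])
delta([.5245,.187,.04],-7.2)
dock(c,.08,.28)
P=cloud(c);m=(c['range_z']>0)&(abs(P[...,2]-.06)<.008)&(np.hypot(P[...,0]-.5245,P[...,1]-.187)<.04)
print(m.sum(),cv2.minAreaRect(P[m][:,:2].astype(np.float32)),P[m].mean(0))
E
```

```text
t 2.15 pos [0.5242 0.1852 0.1581] rot [-90.11   0.21  -7.48] q [19.5  5.1  2.2 87.2 -0.  26.9] F [-0.1  0.9  0.2]
shift [0.0005 0.1181 0.0021] turn [ 0.11 -0.28 -0.21]
ctr [0.5947 0.1786] [0.084 0.267] yaw -7.41 grip in dock [-0.0701 -0.0001] world [0.5251 0.1875]
1185 ((0.5251666307449341, 0.18763421475887299), (0.0339001901447773, 0.01595238968729973), 82.62226104736328) [0.52398696 0.18770815 0.06176833]
```

View pics/w1.png

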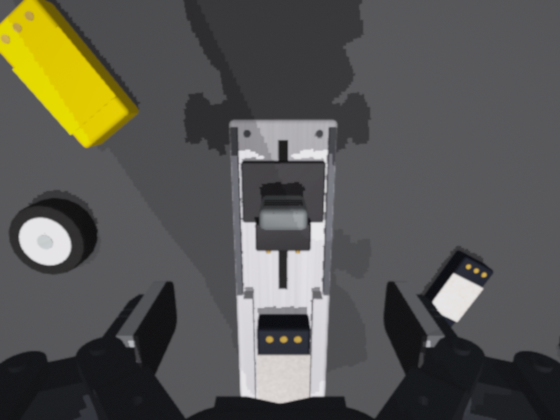

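The wrist view shows the grip at (283,216) in its open position, with the pack in the bay from row 316 down. Both jaws clear the dock on either side. Descending now to grasp.

Emit:
move_arm(deltas=[[[0.001,0.03,0.001,0],[0.001,0.06,0.001,0],[0.001,0.09,0.001,0],[0.001,0.122,0.001,0],[0.001,0.122,0.001,0]]])

```text
time: 2.65
ee_pos: [0.5238, 0.1838, 0.0352]
tcp_rot: [-90.2, 0.3, -7.7]
wrist_force: [0.1, -0.1, -0.6]
opening: 0.0847
```

Emit:
move_arm(deltas=[[[0,0,0,0],[0,0,0,0],[0,0,0,0],[0,0,0,0],[0,0,0,0]]], claw=0.02, newtons=40)

```text
time: 3.15
ee_pos: [0.5276, 0.1875, 0.0409]
tcp_rot: [-89.7, -0.2, -7.5]
wrist_force: [1.0, 9.6, 6.4]
opening: 0.0329
```

```bash
python3 -c "
from h import *
from workcell import get_obs
delta([.5245,.187,.04],-7.4);print(get_obs()['opening'])"
```

```text
t 3.15 pos [0.5276 0.1875 0.0409] rot [-89.71  -0.2   -7.5 ] q [19.5  6.7 -9.2 73.8  0.2 27. ] F [1.  9.6 6.4]
shift [-0.003   0.0008 -0.0009] turn [-0.29 -0.1   0.2 ]
0.03291384352273485
```

Gripped (opening 33 mm). About 64 mm to slide.

Emit:
move_arm(deltas=[[[0.007,0,0,0],[0.017,0,0,0],[0.027,0,0,0],[0.037,0,0,0],[0.045,0,0,0]]])

```text
time: 3.65
ee_pos: [0.5722, 0.1818, 0.0409]
tcp_rot: [-89.7, -0.2, -7.5]
wrist_force: [-2.1, 11.1, 7.9]
opening: 0.0335
```

Emit:
move_arm(deltas=[[[0.005,0,0,0],[0.01,0,0,0],[0.015,0,0,0],[0.017,0,0,0],[0.017,0,0,0]]])

```text
time: 4.15
ee_pos: [0.5891, 0.1796, 0.0409]
tcp_rot: [-89.7, -0.2, -7.5]
wrist_force: [0.4, 10.5, 5.7]
opening: 0.0332
```

```bash
python3 - <<'E'
from h import *
from workcell import get_obs,camera
delta([.589,.179,.04],-7.4);print(get_obs()['opening'])
for n in("wrist","scene"):
    c=camera(n);cv2.imwrite(f"pics/{n}2.png",c["color"])
E
```

```text
t 4.15 pos [0.5891 0.1796 0.0409] rot [-89.71  -0.18  -7.48] q [16.9 14.2 -0.6 75.   0.2 24.4] F [ 0.4 10.5  5.7]
shift [ 0.      0.0009 -0.0006] turn [-0.29 -0.08  0.19]
0.03322063242066864
```

View pics/wrist2.png

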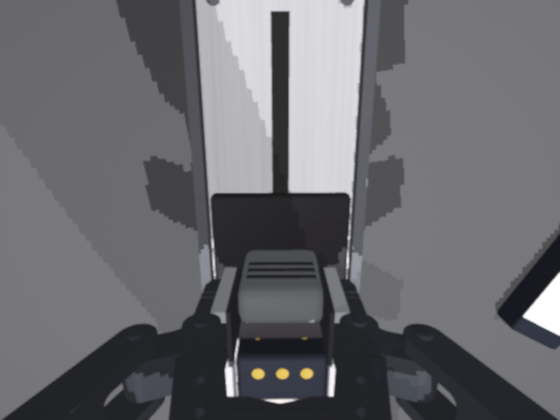

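The clamp moved with the jaws, and the grip at (280,285) now sits just short of the pack contacts at (282,374). There's no stop force yet, so I'll creep on until it shows.

Emit:
move_arm(deltas=[[[0.001,0,0,0],[0.002,0,0,0],[0.003,0,0,0],[0.003,0,0,0]]])

```text
time: 4.65
ee_pos: [0.5917, 0.1793, 0.0409]
tcp_rot: [-89.7, -0.2, -7.5]
wrist_force: [-0.6, 11.1, 6.8]
opening: 0.0331
```

Emit:
move_arm(deltas=[[[0.001,0,0,0],[0.002,0,0,0],[0.003,0,0,0],[0.003,0,0,0]]])

```text
time: 5.05
ee_pos: [0.5926, 0.1791, 0.0408]
tcp_rot: [-89.7, 0.1, -7.4]
wrist_force: [-11.8, 11.3, 12.9]
opening: 0.0329
```

The force jumped to -12 N and motion stalled at about 65 mm, so that is the end stop. Relaxing, opening and lifting.

Emit:
move_arm(deltas=[[[-0.002,0,0,0],[-0.002,0,0,0]]])

```text
time: 5.25
ee_pos: [0.5924, 0.1792, 0.0409]
tcp_rot: [-89.7, -0.2, -7.5]
wrist_force: [-1.5, 10.5, 7.6]
opening: 0.0331
```

Emit:
move_arm(deltas=[[[0,0,0,0],[0,0,0,0],[0,0,0,0],[0,0,0,0],[0,0,0,0]]], claw=0.075)

```text
time: 5.75
ee_pos: [0.5915, 0.1765, 0.0382]
tcp_rot: [-90.0, 0.0, -7.6]
wrist_force: [0.6, -0.2, -0.6]
opening: 0.0749
```

Emit:
move_arm(deltas=[[[0,-0.015,0,0],[0,-0.04,0,0],[0,-0.075,0,0],[0,-0.11,0,0],[0,-0.14,0,0]]])

```text
time: 6.25
ee_pos: [0.5916, 0.1767, 0.1816]
tcp_rot: [-90.0, -0.1, -7.6]
wrist_force: [0.6, -0.5, 0.8]
opening: 0.0753
```

Emit:
move_arm(deltas=[[[-0.04,-0.01,0,0],[-0.08,-0.02,0,0],[-0.12,-0.02,0,0],[-0.15,-0.02,0,0],[-0.15,-0.02,0,0]]])

```text
time: 6.75
ee_pos: [0.4403, 0.1968, 0.2005]
tcp_rot: [-89.9, -0.1, -7.5]
wrist_force: [0.2, 0.3, 0.7]
opening: 0.075
```

```bash
python3 - <<'E'
from h import *
from workcell import get_obs,camera
delta([.589,.179,.04],-7.4);print(get_obs()['opening'])
for n in("wrist","scene","top"):
    c=camera(n);cv2.imwrite(f"pics/{n}3.png",c["color"])
    if n!='wrist':
        dock(c,-.26,-.08,.74)
    try: dock(c,.08,.25)
    except Exception as e: print(n,e)
E
```

```text
t 6.75 pos [0.4403 0.1968 0.2005] rot [-89.92  -0.09  -7.48] q [24.1 -4.9 -3.3 91.6  0.  31.5] F [0.2 0.3 0.7]
shift [0.1494 0.1608 0.0015] turn [-0.08 -0.08  0.09]
0.0750116761711218
ctr [0.5756 0.181 ] [0.084 0.23 ] yaw -7.38 grip in dock [ 0.014  -0.0001] world [0.5895 0.1791]
ctr [ 0.5688 -0.1549] [0.089 0.281] yaw -1.94 grip in dock [-0.0805  0.003 ] world [ 0.4884 -0.1491]
ctr [0.5992 0.1798] [0.084 0.282] yaw -7.33 grip in dock [-0.0094  0.0001] world [0.5898 0.1811]
ctr [ 0.5681 -0.1573] [0.083 0.278] yaw -2.04 grip in dock [-0.0808  0.    ] world [ 0.4873 -0.1544]
ctr [0.5974 0.1751] [0.084 0.278] yaw -7.07 grip in dock [-0.0093 -0.0003] world [0.5882 0.176 ]
```

View pics/scene3.png

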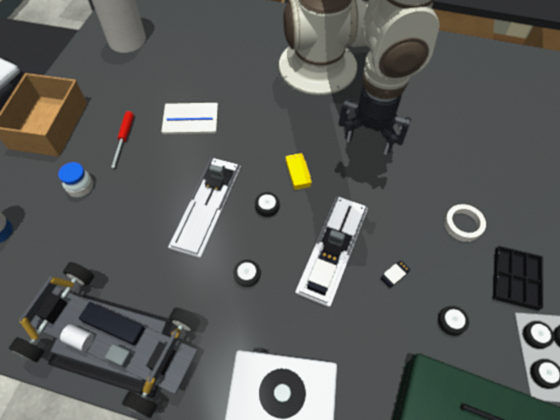

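The clamp at (335,240) stands against the pack at (325,270), the empty dock's clamp at (220,172) hasn't moved, and the arm is clear. Handing in.

```bash
python3 -c "
from workcell import job_done
print(job_done())"
```

```text
the job is handed in; nothing more can be done
None
```

I gripped the pack dock's clamp by its upright grip and slid it about 65 mm to the end stop. There the clamp stalled and the wrist force along the slide rose to about 12 N. I then opened the fingers, lifted and backed the arm away, and handed the job in at about 7 s.

- **Clamp:** the top and scene cameras both put the pack dock's grip at about -9 mm in the dock frame. The end stop is at -10 mm and the limit is -20 mm.
- **Empty dock:** its grip was within about 1 mm of where it started in both cameras.
- **Pack:** in the last scene picture it still lies in its bay. I checked this by eye only and did not measure its position after the move.
- **Arm:** it was clear of everything, with the wrist force near zero.
- **Disagreement:** the top and scene cameras differed by about 5 mm in world y. This did not affect positions measured relative to the dock. The wrist camera's last dock-frame value (+14 mm) should be ignored, because it saw only part of the dock. Its world position for the grip agreed with the other two cameras.

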